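Release the eccentric lock and dock the filter carriage

ROBOT

A 7-joint arm with a two-finger parallel gripper is mounted at the origin on the work surface. World frame = base frame: x ahead of the robot, y to its left, z up, the work surface at z = 0. Lengths are in m, angles in degrees, forces in N, time in s.
With the tool pointing down it reaches from about 0.425 to 0.95 m from the base axis. Payload 4.7 kg.
Tool frame: the origin (TCP) lies midway between the tips of the shut fingers; the grasp point (between the pads) lies 19 mm behind it; z points along the fingers, x is the direction in which the jaws open and shut, and the axes are right-handed (so a half turn about z gives the same grasp; the last joint's range is limited). The gripper opens to 87 mm and grips with 3 to 60 N. Pads are 19 mm wide; open, the fingers measure 117 mm over their backs; the gripper's body (75 mm by 190 mm) begins 51 mm behind the grasp point.
Start: joints at [75.579, 26.849, -2.785, 87.806, 1.381, 65.374, -4.715], TCP at [0.149, -0.658, 0.223] pointing down, gripper open.
Joint ranges: [-148.3, 148.3], [-19.14, 114.17], [-79.39, 73.82], [5.75, 140.21], [-59.74, 239.74], [12.07, 113.84], [-152.46, 152.46]. Speed limits (degrees/s): [147.25, 147.25, 180, 180, 180, 180, 180].

INTERFACE

Orientations are given as [roll, pitch, yaw] about the fixed x, y, z axes, in that order (R = Rz(yaw) Ry(pitch) Rx(roll)).
In Python, from rig import ctrl, eyes, finish_job gives the robot as it stands.
- The arm moves only by the shell command python3 -m pendant 'ROWS' [FORCE]. ROWS is JSON, a list of rows, each an object of numbers: "dx", "dy", "dz": the shift along the tool's x, y, z in units of 30 mm (1.0 is 30 mm); "spin": the turn about the tool's z in units of 5 degrees (1.0 is 5 degrees); "hand": the opening, from 0 (shut) to 1 (fully open). In form: [{"dx": .., "dy": .., "dz": .., "spin": .., "hand": ..}, ...]. A call has 1 to 5 rows; each row shifts and turns the commanded pose from where the row before left it, along the tool's axes as they then stand; what a row does not reach is not made up. A row lasts 1/12 s, in which the tool goes at most 41.7 mm and 7.16 degrees, less where a joint would pass 70% of its speed; a pose out of reach is approached as far as the arm can. A call is refused whole if a number of a shift passes 1 or a number of a turn 1, either way. A call with a gripper value outside its range is refused whole. The fingers move at their own pace and stop on an object; FORCE is the grip in N (left out, the last holds). Time passes only in rows, so rows that do not move let the fingers close. It gives the time, the measured TCP pose, the force and the opening at its end, in the units of the state.
- ctrl.read_state(): the state, without advancing time (a new reading comes with each control period).
- eyes.snapshot(name): name is "scene" or "side" or "wrist"; returns (picture, depth): 384x512x3 uint8, red, green, blue; 384x512 float32, m along the optical axis (not along the pixel's ray), 0 where there is no reading.
- eyes.camera_info(name): a dict with "fx", "fy", "cx", "cy" (pixels), "dist" ([k1, k2, p1, p2, k3] as OpenCV has them; the pictures are not rectified), "rvec" (rotation vector, rad) and "tvec" (3), from world to camera coordinates, as OpenCV has them. Camera axes: x right, y down, z forward; pixel columns grow to the right and rows downward; lengths in m; the calibration is good to about 2 mm. A picture is of the moment at which its call begins: read the wrist's pose just before it. camera_info takes no time and is no camera call; for the wrist camera it gives the pose at the moment of the call.
- finish_job(): hands the job in, once; it reports no verdict.
The state is a dict: "time": time; "q": joint angles; "joint_vel": joint speeds; "effort": joint torques, N m; "ee_pos": TCP position; "eef_rot": TCP orientation; "ft_force": force on the tool from outside, world axes, zero at the start; "moment": the same for the moment, N m; "finger_gap": finger opening in m.
Only numpy, scipy, OpenCV 4.12 (cv2) and the standard library are available. Lean on these libraries where they do the work, as an engineer would, in place of code of your own. Each camera call takes 0.05 s, during which the arm holds its last target. There are 200 camera calls.

TASK

Push the lever of the eccentric cam round until the cam's low point faces the follower arm of the filter carriage (the lever then points straight along the channel towards the stop-block end), and only then push the carriage forward along its channel until it is fully home against the stop block. Only push, gently, with the fingertips: pinch and lift nothing, keep the steel cup seated upright in the carriage, do not shove the bottle, jar or spoon about, and take the hand away at the end.

Things in the scene. Friction and masses are not known exactly. Their poses are not given: they have to be found in the camera images.
- fixture: Grey docking fixture fixed to the bench: plate 300 (x) x 250 (y) x 12 mm. Origin: centre of its underside, on the bench; z up; +x = forward along the channel to the stop block. Channel: steel guides 10 mm thick along x, tops z = 26, inner faces y = -96 and -4 mm. Stop block: x = 130 to 150, y = -106 to 6, top z = 67 mm. Cam pivot (vertical) at x = 56, y = 62 mm.
- cam (a joint): Angle of the cam, rad, counter-clockwise from above: the direction of its lever in the fixture frame. 0 = lever along fixture +x, low point facing the follower arm; 1.57 = lever along +y. Starts at 1.2 to 2.5; range -0.7 to 2.9, no detent or stop at 0. Stays where left; friction 0.25 N m (5 N at the fin). The carriage reaches home only with the cam within about 0.5 rad of 0.
- cam_pivot (a point): Point on the cam's vertical pivot (brass bolt head) at the disc's top face, 46 mm above the bench. The cam is a steel disc, radius 36 mm, z = 28 to 46 mm, centred 18 mm from the pivot towards the lever: its rim reaches 54 mm from the pivot on the lever's side (high point) and 18 mm on the opposite side (low point).
- cam_lever (a point): Middle of the top of the upright fin on the black cam lever, 48 mm from the pivot, 80 mm above the bench. The fin is 28 mm long radially (34 to 62 mm from the pivot), 12 mm thick across, and stands from the disc top (46 mm) to 80 mm; push it on its side.
- carriage: Loose aluminium carriage, 0.55 to 1.05 kg, in the channel (1 mm side play), 120 (x) x 90 (y) x 30 mm. Origin: centre of its underside, 12 mm above the bench; x as fixture +x. Home: origin at fixture x = 70, y = -50 mm, front face on the stop; starts 40 to 65 mm short. Slides with 2 to 8 N.
- follower_face (a point): Point on the front face of the carriage's follower arm, straight behind the cam pivot. The arm, 16 mm (x) by 14 mm high, reaches sideways over the guide to y = 130 mm, z = 18 to 32 mm, front face at x = -35 mm in the carriage frame; a cam that is not low blocks it.
- push_plate (a point): Middle of the top edge of the rear face of the carriage's upright push plate: 90 mm wide, 8 mm thick, top 75 mm above the bench. Push on its rear face towards fixture +x.
- cup: Loose stainless filter cup, about 0.15 kg, 54 mm foot, 74 mm rim, 58 mm high, standing in a round 63 mm seat 12 mm deep in the carriage top, seat centre 12 mm ahead of the carriage's origin, seat floor at carriage z = 18 mm. Origin at the centre of its underside.
- bottle: Bystander: amber bottle, 68 mm diameter, 140 mm high, beside the fixture. Origin at the centre of its underside.
- jar: Bystander: white jar, 60 mm diameter, 60 mm high, beside the fixture. Origin at the centre of its underside.
- spatula: Bystander: lab spoon with a black handle, 160 mm long, lying on the bench to the +y side of the fixture. Origin at the middle of its underside; x along its length.
Things that resemble listed ones, but are neither listed nor needed, are in the scene too. What is shaped like the cup but blue is not meant.

How it is judged:
By the outcome, as a careful person would: the job done as asked, in the order asked, and still so for the second after the job is handed in, with the robot touching nothing.
It also fails if it takes over 51 s, if anything falls off the work surface, if the arm or the gripper's body presses on something with over 40 N, if the wrist force passes 120 N, or if a joint passes its speed limit or range.

## Working session

There is one attempt and no reset: what is moved stays moved. The work goes in short steps, Python scripts to look and compute and a shell command to move; the robot and the scene stay as the last step left them, time stands still between calls to the robot, and variables do not carry over. Pictures are saved under pics/ and viewed, about 8 in all and at most 12, crops included, and the job is handed in when it is done.

```bash
mkdir -p pics; ls; cat > h.py <<'E'
import numpy as np, cv2
from rig import ctrl, eyes
def cam(n):
    c=eyes.camera_info(n);K=np.array([[c['fx'],0,c['cx']],[0,c['fy'],c['cy']],[0,0,1.]])
    R=cv2.Rodrigues(np.array(c['rvec'],float))[0];return K,np.array(c['dist'],float),R,np.array(c['tvec'],float).ravel()
def ray(C,uv):
    K,d,R,t=C;p=cv2.undistortPoints(np.array(uv,float).reshape(-1,1,2),K,d)[:,0]
    return -R.T@t,np.c_[p,np.ones(len(p))]@R
def onz(C,uv,z):
    o,D=ray(C,uv);return o+D*((z-o[2])/D[:,2])[:,None]
def cloud(C,dep):
    v,u=np.mgrid[:384,:512];o,D=ray(C,np.c_[u.ravel(),v.ravel()]);return (o+D*dep.reshape(-1,1)).reshape(384,512,3)
def proj(C,P):
    K,d,R,t=C;return cv2.projectPoints(np.array(P,float).reshape(-1,3),cv2.Rodrigues(R)[0],t,K,d)[0][:,0]
def snap(n):
    C=cam(n);im,dep=eyes.snapshot(n);return C,im,dep
E
python3 - <<'E'
from h import *
ims=[]
for n in('scene','side'):
    C,im,d=snap(n);np.savez(f'{n}0.npz',im=im,d=d);ims.append(im);print(n,-C[2].T@C[3],C[0][0,0])
    cv2.imwrite(f'pics/{n}0.png',cv2.resize(im[:,:,::-1],(800,600)))
s=ctrl.read_state();print(s)
E
```

```text
pics
scene [1.12770191 0.0325864  0.91268892] 364.3457274453899
side [0.57219168 0.79643686 0.57547243] 372.32901221517676
{'time': 0.1, 'q': array([75.57760078, 26.89243994, -2.78326753, 87.86698103,  1.38207405,
       65.37479194, -4.71518379]), 'joint_vel': array([-0.01877583, -0.16221227, -0.02704249, -0.11944671, -0.05836391,
        0.00727944, -0.06442593]), 'effort': array([ 7.19072996e-04, -5.09167671e+01, -8.12461646e-02, -2.36828130e+01,
       -6.15060143e-02,  3.44332459e-02,  4.81068412e-05]), 'ee_pos': array([ 0.14903841, -0.65778902,  0.22160645]), 'eef_rot': array([ 1.79994903e+02,  1.00495810e-01, -7.72319282e+01]), 'ft_force': array([-0.51102963,  0.06965723,  0.41320911]), 'moment': array([-0.05360103, -0.04262894, -0.00324283]), 'finger_gap': 0.08691593853830026}
```

View pics/scene0.png

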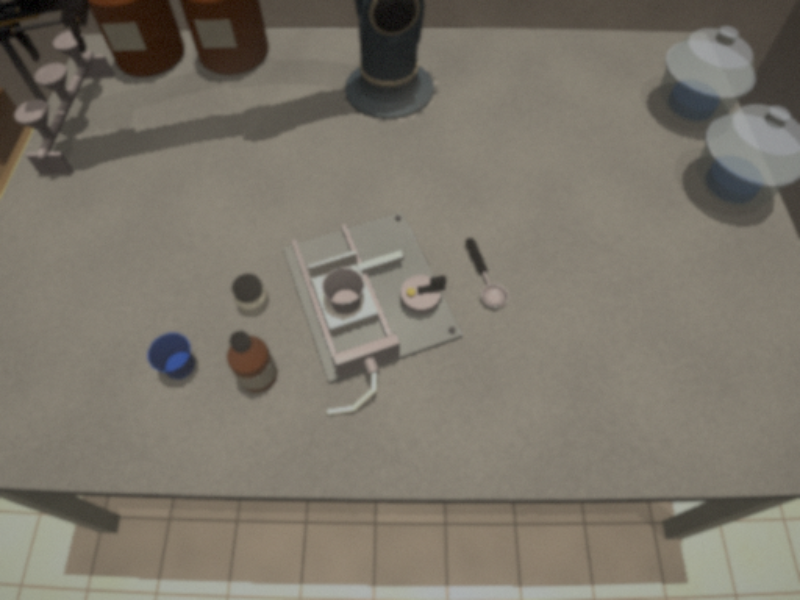

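View pics/side0.png

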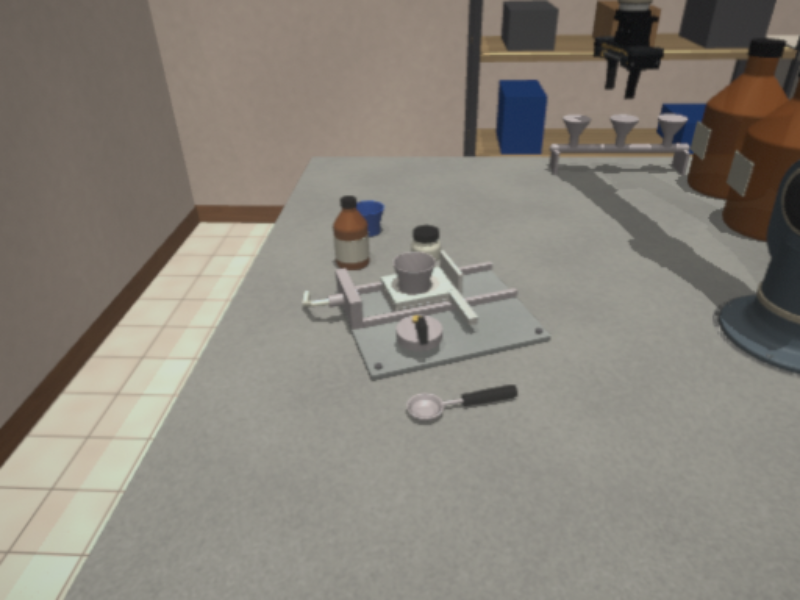

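The scene shows the fixture in the middle: stop block at (365,350), push plate (333,262), cup in the carriage (344,288), follower arm (382,262), and cam brass bolt (411,292) with its black fin (434,285). The lookalikes are the blue cup (170,353), spoon handle (475,255), the big amber bottles at the back, and the hose below the stop. The steel cup in the carriage and the black fin on the disc are the ones I want. Next I'll measure.

```bash
python3 - <<'E'
from h import *
for n in('scene','side'):
    f=np.load(n+'0.npz');im,d=f['im'],f['d'];C=cam(n);P=cloud(C,d)
    hsv=cv2.cvtColor(im,cv2.COLOR_RGB2HSV)
    roi=(P[...,0]>.35)&(P[...,0]<.85)&(P[...,1]>-.3)&(P[...,1]<.25)&(d>0)
    def cc(m,lab,k=8,z=None):
        N,L,S,ct=cv2.connectedComponentsWithStats((m&roi).astype(np.uint8))
        for i in range(1,N):
            if S[i,4]>=k:
                vu=np.argwhere(L==i); uv=vu[:,::-1].astype(np.float32)
                Q=P[L==i]; r=cv2.minAreaRect((onz(C,uv,z)[:,:2] if z else Q[:,:2]).astype(np.float32))
                print(n,lab,S[i,4],ct[i].round(1),'med',np.median(Q,0).round(3),'rect',np.round(r[0],4),np.round(r[1],3),round(r[2],1),onz(C,[ct[i]],z)[0,:2].round(4) if z else '')
    cc((P[...,2]>.058)&(P[...,2]<.085),'z58-85',12)
    cc((hsv[...,2]<60)&(P[...,2]>.0),'black',8)
    cc((hsv[...,0]>18)&(hsv[...,0]<32)&(hsv[...,1]>110),'brass',2,.046)
    fx=(P[...,2]>.006)&(P[...,2]<.018); cc(fx,'plate',300,.012)
    b=np.linalg.norm(P[...,:2],axis=2)
# crop
f=np.load('scene0.npz');im=f['im']
c=cv2.resize(im[130:260,140:325,::-1],None,fx=4.2,fy=4.2,interpolation=cv2.INTER_CUBIC);cv2.imwrite('pics/crop1.png',c)
E
```

```text
scene z58-85 178 [212.2 167.2] med [ 0.554 -0.092  0.072] rect [ 0.5527 -0.0916] [0.011 0.089] 20.3 
scene z58-85 216 [218.6 179.2] med [ 0.591 -0.073  0.073] rect [ 0.6023 -0.0691] [0.043 0.067] 10.3 
scene z58-85 216 [157.2 182.8] med [ 0.6   -0.243  0.06 ] rect [ 0.5988 -0.2417] [0.053 0.048] 8.2 
scene z58-85 80 [279.8 180.3] med [0.6   0.096 0.076] rect [0.5965 0.0969] [0.013 0.029] 10.5 
scene z58-85 42 [220.9 194.4] med [ 0.643 -0.061  0.071] rect [ 0.6401 -0.0632] [0.017 0.052] 6.0 
scene z58-85 357 [233.9 223.8] med [ 0.727 -0.025  0.067] rect [ 0.7246 -0.0249] [0.021 0.111] 20.9 
scene z58-85 145 [163.4 237. ] med [ 0.772 -0.197  0.071] rect [ 0.759  -0.2047] [0.035 0.067] 35.2 
scene black 81 [303.8 163.1] med [0.502 0.174 0.018] rect [0.5015 0.1741] [0.071 0.011] 16.9 
scene black 59 [278.6 182. ] med [0.601 0.094 0.068] rect [0.6012 0.0891] [0.006 0.033] 7.5 
scene black 28 [153.2 220.9] med [ 0.755 -0.211  0.14 ] rect [ 0.7533 -0.2147] [0.023 0.013] 68.0 
scene brass 12 [262.5 186.5] med [0.606 0.049 0.052] rect [0.602  0.0495] [0.008 0.009] 49.2 [0.6021 0.0495]
scene p
[... 1175 characters left out ...]
 med [ 0.597 -0.23   0.059] rect [ 0.5965 -0.2376] [0.044 0.043] 45.9 
side black 70 [269.8 211.7] med [0.593 0.107 0.07 ] rect [0.5953 0.1011] [0.009 0.019] 18.1 
side black 212 [313.1 253.3] med [0.497 0.182 0.015] rect [0.4976 0.1813] [0.074 0.011] 16.4 
side brass 7 [265.7 203.4] med [0.605 0.051 0.052] rect [0.6064 0.0407] [0.012 0.004] 62.4 [0.6059 0.0404]
side plate 383 [307.2 180.5] med [ 0.494 -0.125  0.012] rect [ 0.4988 -0.1296] [0.09  0.085] 19.3 [ 0.4929 -0.1267]
side plate 3072 [287.2 214.9] med [0.543 0.039 0.012] rect [ 0.5653 -0.0016] [0.302 0.206] 20.7 [0.5522 0.0406]
side plate 421 [290.8 256.3] med [0.554 0.187 0.013] rect [0.5342 0.1953] [0.157 0.053] 6.5 [0.5458 0.1904]
```

View pics/crop1.png

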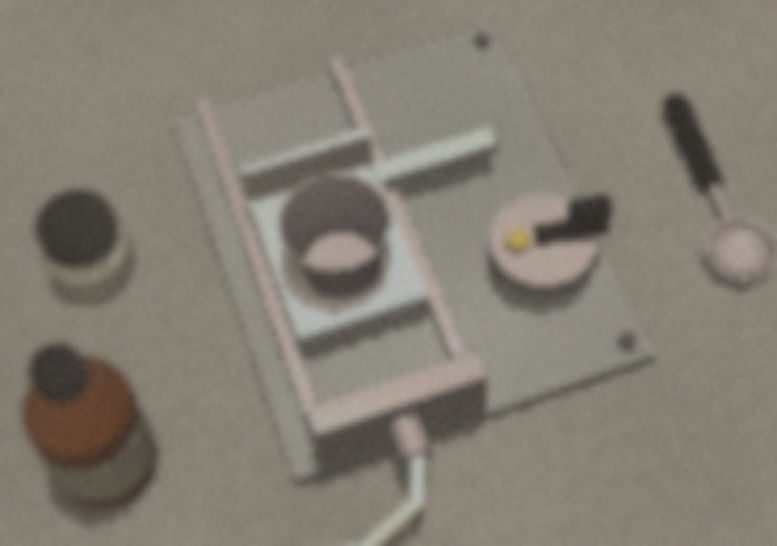

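The geometry is consistent. The fixture yaw is 20.9°, and the pivot predicted from the stop block (.6055,.0499) matches the brass bolt. The fin sits 48 mm from the pivot with the lever at about 1.40 rad, and the carriage is about 59 mm short. The crop confirms the black fin on the disc with the brass bolt at (517,238). Now I'll shut the hand and travel high.

```bash
python3 -m pendant '[{"hand":0,"spin":0.28,"dy":-0.5},{"dy":-0.9,"dx":-0.5,"hand":0},{"dy":-0.9,"dx":-0.5,"hand":0},{"dy":-0.9,"dx":-0.5,"hand":0},{"dy":-0.9,"dx":-0.5,"hand":0}]' 20
for i in 1; do python3 -m pendant '[{"dy":-0.9,"dx":-0.7,"hand":0},{"dy":-0.9,"dx":-0.7,"hand":0},{"dy":-0.9,"dx":-0.7,"hand":0},{"dy":-0.9,"dx":-0.7,"hand":0},{"dy":-0.9,"dx":-0.7,"hand":0}]'; python3 -m pendant '[{"dy":-0.7,"dx":-0.9,"hand":0},{"dy":-0.7,"dx":-0.9,"hand":0},{"dy":-0.7,"dx":-0.9,"hand":0},{"dy":-0.7,"dx":-0.9,"hand":0},{"dy":-0.7,"dx":-0.9,"hand":0}]'; done
```

```text
invalid input at $[0]: expected keys dx, dy, dz, spin, hand
invalid input at $[0]: expected keys dx, dy, dz, spin, hand
invalid input at $[0]: expected keys dx, dy, dz, spin, hand
```

```bash
python3 -m pendant '[{"dx":0,"dy":-0.5,"dz":0,"spin":0.28,"hand":0},{"dx":-0.5,"dy":-0.9,"dz":0,"spin":0,"hand":0},{"dx":-0.5,"dy":-0.9,"dz":0,"spin":0,"hand":0},{"dx":-0.5,"dy":-0.9,"dz":0,"spin":0,"hand":0},{"dx":-0.5,"dy":-0.9,"dz":0,"spin":0,"hand":0}]' 20
python3 -m pendant '[{"dx":-0.7,"dy":-0.9,"dz":0,"spin":0,"hand":0},{"dx":-0.7,"dy":-0.9,"dz":0,"spin":0,"hand":0},{"dx":-0.7,"dy":-0.9,"dz":0,"spin":0,"hand":0},{"dx":-0.7,"dy":-0.9,"dz":0,"spin":0,"hand":0},{"dx":-0.7,"dy":-0.9,"dz":0,"spin":0,"hand":0}]'
python3 -m pendant '[{"dx":-0.9,"dy":-0.7,"dz":0,"spin":0,"hand":0},{"dx":-0.9,"dy":-0.7,"dz":0,"spin":0,"hand":0},{"dx":-0.9,"dy":-0.7,"dz":0,"spin":0,"hand":0},{"dx":-0.9,"dy":-0.7,"dz":0,"spin":0,"hand":0},{"dx":-0.9,"dy":-0.7,"dz":0,"spin":0,"hand":0}]'
```

```text
time: 0.52
ee_pos: [0.2586, -0.5736, 0.222]
eef_rot: [180.0, 0.1, -78.7]
ft_force: [0.8, 0.4, 0.5]
finger_gap: 0.0617
time: 0.93
ee_pos: [0.3702, -0.4437, 0.2222]
eef_rot: [180.0, 0.0, -78.6]
ft_force: [0.6, 0.1, -0.2]
finger_gap: 0.0284
time: 1.35
ee_pos: [0.4461, -0.2906, 0.2223]
eef_rot: [180.0, 0.0, -78.6]
ft_force: [0.3, -0.6, -0.2]
finger_gap: 0.0013
```

```bash
python3 -m pendant '[{"dx":-1,"dy":-0.55,"dz":0,"spin":0,"hand":0},{"dx":-1,"dy":-0.55,"dz":0,"spin":0,"hand":0},{"dx":-1,"dy":-0.55,"dz":0,"spin":0,"hand":0},{"dx":-1,"dy":-0.55,"dz":0,"spin":0,"hand":0},{"dx":-1,"dy":-0.55,"dz":0,"spin":0,"hand":0}]'
python3 -m pendant '[{"dx":-1,"dy":-0.55,"dz":0,"spin":0,"hand":0},{"dx":-1,"dy":-0.55,"dz":0,"spin":0,"hand":0},{"dx":-1,"dy":-0.55,"dz":0,"spin":0,"hand":0},{"dx":-1,"dy":-0.55,"dz":0,"spin":0,"hand":0},{"dx":-1,"dy":-0.55,"dz":0,"spin":0,"hand":0}]'
python3 -m pendant '[{"dx":0,"dy":0,"dz":1,"spin":0,"hand":0},{"dx":0,"dy":0,"dz":0,"spin":0,"hand":0},{"dx":0,"dy":0,"dz":0,"spin":0,"hand":0}]'
python3 - <<'E'
from h import *
C,im,d=snap('wrist');cv2.imwrite('pics/w1.png',im[:,:,::-1]);P=cloud(C,d)
print(ctrl.read_state()['ee_pos'],-C[2].T@C[3])
m=(P[...,2]>.074)&(P[...,2]<.086)&(d>0)
N,L,S,ct=cv2.connectedComponentsWithStats(m.astype(np.uint8))
for i in range(1,N):
    if S[i,4]>60: print(S[i],np.round(cv2.minAreaRect(P[L==i][:,:2].astype(np.float32))[0],4),cv2.minAreaRect(P[L==i][:,:2].astype(np.float32))[1:],np.median(P[L==i],0).round(4))
print(proj(C,[[.6055,.0499,.046],[.596,.0968,.08]]))
E
```

```text
time: 1.77
ee_pos: [0.4971, -0.1274, 0.2223]
eef_rot: [180.0, 0.0, -78.6]
ft_force: [0.5, 0.1, 1.1]
finger_gap: 0.0005
time: 2.18
ee_pos: [0.5484, 0.0358, 0.2223]
eef_rot: [180.0, -0.0, -78.6]
ft_force: [0.5, -0.1, -0.2]
finger_gap: 0.0003
time: 2.43
ee_pos: [0.5473, 0.0342, 0.1912]
eef_rot: [179.8, 0.0, -78.6]
ft_force: [0.4, -0.7, 0.2]
finger_gap: 0.0003
[0.54825192 0.03357268 0.19234978] [0.61710226 0.04792191 0.35362585]
[ 342  103   72   74 1059] [ 0.6137 -0.0742] ((0.060822147876024246, 0.06798554956912994), 88.3439712524414) [ 0.6159 -0.0915  0.0804]
[186 120  30  13 359] [0.5942 0.0942] ((0.011119140312075615, 0.0273332130163908), 11.36702823638916) [0.5948 0.0944 0.0802]
[332 195  87  21 596] [ 0.5508 -0.0931] ((0.008308708667755127, 0.08914308249950409), 21.199785232543945) [ 0.5511 -0.093   0.0755]
[[249.42749663 122.10845964]
 [197.71330988 123.55860759]]
```

View pics/w1.png

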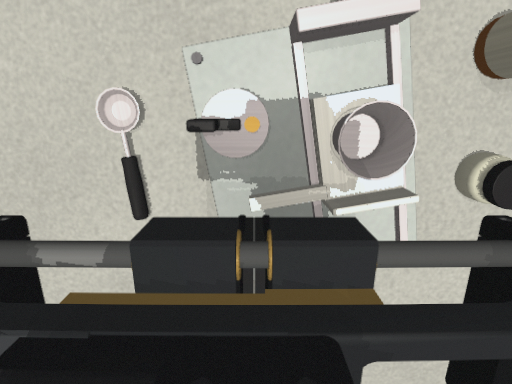

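The wrist view shows the black fin at (213,125), the brass bolt at (251,124), the push plate at (370,205) and the cup at (370,138). It agrees with the other cameras to about 2 mm. Next I'll go behind the fin and down.

```bash
python3 -m pendant '[{"dx":-0.85,"dy":-0.3,"dz":0,"spin":0,"hand":0},{"dx":-0.85,"dy":-0.3,"dz":0.5,"spin":0,"hand":0},{"dx":0,"dy":0,"dz":1,"spin":0,"hand":0},{"dx":0,"dy":0,"dz":1,"spin":0,"hand":0},{"dx":0,"dy":0,"dz":1,"spin":0,"hand":0}]'
python3 -m pendant '[{"dx":0,"dy":0,"dz":0.5,"spin":0,"hand":0},{"dx":0,"dy":0,"dz":0.45,"spin":0,"hand":0},{"dx":0,"dy":0,"dz":0,"spin":0,"hand":0},{"dx":0,"dy":0,"dz":0,"spin":0,"hand":0}]'
```

```text
time: 2.9
ee_pos: [0.5576, 0.0871, 0.0883]
eef_rot: [-179.8, -0.0, -78.7]
ft_force: [-0.3, -0.7, -0.2]
finger_gap: 0.0005
time: 3.23
ee_pos: [0.5568, 0.0868, 0.0597]
eef_rot: [-180.0, -0.0, -78.7]
ft_force: [0.9, -0.8, 0.2]
finger_gap: 0.0005
```

```bash
python3 -m pendant '[{"dx":0,"dy":-0.3,"dz":0,"spin":0,"hand":0},{"dx":0,"dy":-0.3,"dz":0,"spin":0,"hand":0},{"dx":0,"dy":-0.1,"dz":0,"spin":0,"hand":0},{"dx":0,"dy":-0.08,"dz":0,"spin":0,"hand":0},{"dx":0,"dy":0,"dz":0,"spin":0,"hand":0}]'
python3 -m pendant '[{"dx":-0.04,"dy":-0.14,"dz":0,"spin":1,"hand":0},{"dx":-0.04,"dy":-0.14,"dz":0,"spin":1,"hand":0},{"dx":-0.04,"dy":-0.14,"dz":0,"spin":1,"hand":0},{"dx":0,"dy":0,"dz":0,"spin":0,"hand":0}]'
```

```text
time: 3.65
ee_pos: [0.5786, 0.0922, 0.0593]
eef_rot: [179.9, -0.0, -78.7]
ft_force: [-4.1, -1.1, 2.4]
finger_gap: 0.0006
time: 3.98
ee_pos: [0.5907, 0.0974, 0.059]
eef_rot: [179.9, -0.1, -93.7]
ft_force: [-3.6, -2.1, 1.5]
finger_gap: 0.0002
```

```bash
python3 -m pendant '[{"dx":-0.04,"dy":-0.14,"dz":0,"spin":1,"hand":0},{"dx":-0.04,"dy":-0.14,"dz":0,"spin":1,"hand":0},{"dx":-0.04,"dy":-0.14,"dz":0,"spin":1,"hand":0},{"dx":-0.04,"dy":-0.14,"dz":0,"spin":1,"hand":0},{"dx":0,"dy":0,"dz":0,"spin":0,"hand":0}]'
python3 -m pendant '[{"dx":-0.04,"dy":-0.14,"dz":0,"spin":1,"hand":0},{"dx":-0.04,"dy":-0.14,"dz":0,"spin":1,"hand":0},{"dx":-0.04,"dy":-0.14,"dz":0,"spin":1,"hand":0},{"dx":-0.04,"dy":-0.14,"dz":0,"spin":1,"hand":0},{"dx":0,"dy":0,"dz":0,"spin":0,"hand":0}]'
python3 - <<'E'
from h import *
s=ctrl.read_state();p=s['ee_pos'];ps=np.radians(s['eef_rot'][2])
r=-np.array([np.cos(ps),np.sin(ps)]);t=-np.array([np.sin(ps),-np.cos(ps)])
d=p[:2]-np.array([.605,.0495]);print('radial',d@r,'tang',d@t,'lever world by yaw',np.degrees(np.arctan2(r[1],r[0])))
for n in('side','wrist'):
    C,im,dd=snap(n);P=cloud(C,dd);m=(P[...,2]>.074)&(P[...,2]<.085)&(dd>0)&(np.linalg.norm(P[...,:2]-[.605,.0495],axis=2)<.07)&(im.max(2)<70)
    print(n,m.sum(),P[m].mean(0) if m.any() else '')
E
```

```text
time: 4.4
ee_pos: [0.6081, 0.0992, 0.0589]
eef_rot: [180.0, -0.0, -113.6]
ft_force: [-2.7, -0.5, 0.9]
finger_gap: 0.0005
time: 4.82
ee_pos: [0.6251, 0.0953, 0.0589]
eef_rot: [180.0, 0.0, -133.5]
ft_force: [-2.3, 0.7, 0.4]
finger_gap: 0.0003
radial 0.04702302030041831 tang -0.016926472732437806 lever world by yaw 46.51598003082237
side 60 [0.62719464 0.10025154 0.07917838]
wrist 1201 [0.63776546 0.08243815 0.07964522]
```

```bash
python3 -m pendant '[{"dx":-0.04,"dy":-0.14,"dz":0,"spin":1,"hand":0},{"dx":-0.04,"dy":-0.14,"dz":0,"spin":1,"hand":0},{"dx":-0.04,"dy":-0.14,"dz":0,"spin":1,"hand":0},{"dx":-0.04,"dy":-0.14,"dz":0,"spin":1,"hand":0},{"dx":0,"dy":0,"dz":0,"spin":0,"hand":0}]'
python3 -m pendant '[{"dx":-0.04,"dy":-0.15,"dz":0,"spin":1,"hand":0},{"dx":0,"dy":0,"dz":0,"spin":0,"hand":0},{"dx":0,"dy":0,"dz":0,"spin":0,"hand":0}]'
python3 - <<'E'
from h import *
C,im,dd=snap('wrist');cv2.imwrite('pics/w2.png',im[:,:,::-1]);P=cloud(C,dd)
m=(P[...,2]>.076)&(P[...,2]<.084)&(dd>0)&(np.linalg.norm(P[...,:2]-[.605,.0495],axis=2)<.08)&(im.max(2)<70)
print(m.sum(),np.round(P[m].mean(0),4))
N,L,S,ct=cv2.connectedComponentsWithStats(m.astype(np.uint8))
for i in range(1,N):
    if S[i,4]>60:
        q=P[L==i][:,:2];R=cv2.minAreaRect(q.astype(np.float32));print(S[i],R,'ang from pivot',np.degrees(np.arctan2(R[0][1]-.0495,R[0][0]-.605)))
hsv=cv2.cvtColor(im,cv2.COLOR_RGB2HSV);b=(hsv[...,0]>15)&(hsv[...,0]<32)&(hsv[...,1]>130)&(hsv[...,2]>120)&(np.linalg.norm(P[...,:2]-[.605,.0495],axis=2)<.02)
print('brass',P[b].mean(0) if b.any() else None)
E
```

```text
time: 5.33
ee_pos: [0.6402, 0.0854, 0.0592]
eef_rot: [-179.9, 0.0, -153.5]
ft_force: [-1.4, 1.7, 0.7]
finger_gap: 0.0004
time: 5.58
ee_pos: [0.6433, 0.0823, 0.059]
eef_rot: [-180.0, 0.1, -158.3]
ft_force: [1.1, 5.8, -1.1]
finger_gap: 0.0006
1105 [0.6495 0.0654 0.08  ]
[ 230  203   52   35 1101] ((0.6482462286949158, 0.06741926074028015), (0.02718045376241207, 0.016666850075125694), 22.655834197998047) ang from pivot 22.506882343648957
brass [0.60459513 0.0471454  0.05254586]
```

View pics/w2.png

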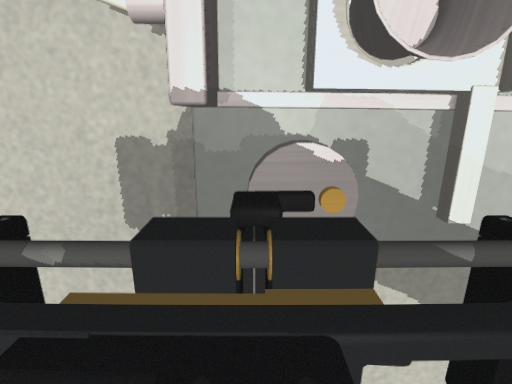

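The lever is parallel to the channel guides and points to the stop, 1–2° from 0. Next: back off, rise and turn the tool.

```bash
python3 -m pendant '[{"dx":0,"dy":0.5,"dz":0,"spin":0,"hand":0},{"dx":0,"dy":0.5,"dz":0,"spin":0,"hand":0},{"dx":0,"dy":0,"dz":-0.7,"spin":0,"hand":0},{"dx":0,"dy":0,"dz":-1,"spin":0,"hand":0},{"dx":0,"dy":0,"dz":-1,"spin":0,"hand":0}]'
python3 -m pendant '[{"dx":0,"dy":0,"dz":-1,"spin":-1,"hand":0},{"dx":0,"dy":0,"dz":-0.5,"spin":-1,"hand":0},{"dx":0,"dy":0,"dz":0,"spin":-1,"hand":0},{"dx":0,"dy":0,"dz":0,"spin":-1,"hand":0},{"dx":0,"dy":0,"dz":0,"spin":-1,"hand":0}]'
python3 -m pendant '[{"dx":0,"dy":0,"dz":0,"spin":-1,"hand":0},{"dx":0,"dy":0,"dz":0,"spin":-1,"hand":0},{"dx":0,"dy":0,"dz":0,"spin":-1,"hand":0},{"dx":0,"dy":0,"dz":0,"spin":-1,"hand":0},{"dx":0,"dy":0,"dz":0,"spin":-1,"hand":0}]'
python3 -m pendant '[{"dx":0,"dy":0,"dz":0,"spin":-1,"hand":0},{"dx":0,"dy":0,"dz":0,"spin":-1,"hand":0},{"dx":0,"dy":0,"dz":0,"spin":-1,"hand":0},{"dx":0,"dy":0,"dz":0,"spin":-1,"hand":0},{"dx":0,"dy":0,"dz":0,"spin":-1,"hand":0}]'
python3 -m pendant '[{"dx":0,"dy":0,"dz":0,"spin":-1,"hand":0},{"dx":0,"dy":0,"dz":0,"spin":-1,"hand":0},{"dx":0,"dy":0,"dz":0,"spin":-0.85,"hand":0},{"dx":0,"dy":0,"dz":0,"spin":0,"hand":0},{"dx":0,"dy":0,"dz":0,"spin":0,"hand":0}]'
python3 - <<'E'
from h import *
s=ctrl.read_state();p=s['ee_pos'];ps=np.radians(s['eef_rot'][2])
d=np.array([.515,-.1067])-p[:2];print(p,s['eef_rot'],'dx',d@[np.cos(ps),np.sin(ps)]/.03,'dy',d@[np.sin(ps),-np.cos(ps)]/.03)
C,im,dd=snap('scene');P=cloud(C,dd);np.savez('scene1.npz',im=im,d=dd)
m=(P[...,2]>.07)&(P[...,2]<.085)&(dd>0)&(np.linalg.norm(P[...,:2]-[.605,.0495],axis=2)<.08)
if m.sum()>5:
    R=cv2.minAreaRect(P[m][:,:2].astype(np.float32));print(R,np.degrees(np.arctan2(R[0][1]-.0495,R[0][0]-.605)))
E
```

```text
time: 6.05
ee_pos: [0.6313, 0.1064, 0.1404]
eef_rot: [-179.9, -0.1, -158.5]
ft_force: [0.7, -1.2, 0.5]
finger_gap: 0.0007
time: 6.47
ee_pos: [0.6324, 0.1061, 0.186]
eef_rot: [-179.8, 0.0, -133.3]
ft_force: [0.3, 0.0, 0.8]
finger_gap: 0.0009
time: 6.88
ee_pos: [0.6323, 0.1059, 0.1855]
eef_rot: [-179.8, -0.1, -108.4]
ft_force: [0.4, 0.1, -0.4]
finger_gap: 0.0004
time: 7.3
ee_pos: [0.6324, 0.1059, 0.1855]
eef_rot: [-179.9, -0.2, -83.4]
ft_force: [-0.2, 0.7, 0.4]
finger_gap: 0.0003
time: 7.72
ee_pos: [0.6322, 0.1066, 0.1855]
eef_rot: [-179.9, -0.1, -69.5]
ft_force: [0.3, -0.5, 0.4]
finger_gap: 0.0008
[0.63217795 0.10659502 0.18548577] [-1.79934450e+02 -9.25515223e-02 -6.95250884e+01] dx 5.29438946454169 dy 6.14617625300116
((0.6515575647354126, 0.06761779636144638), (0.026535730808973312, 0.011577277444303036), 21.981260299682617) 21.263414141138682
```

The lever is at world 21.3–22°, against a fixture yaw of 20.9°, so the cam is within 0.02 rad of 0. Next I'll move behind the push plate.

```bash
python3 -m pendant '[{"dx":0.75,"dy":0.88,"dz":0,"spin":0,"hand":0},{"dx":0.75,"dy":0.88,"dz":0,"spin":0,"hand":0},{"dx":0.75,"dy":0.88,"dz":0,"spin":0,"hand":0},{"dx":0.75,"dy":0.88,"dz":0,"spin":0,"hand":0},{"dx":0.75,"dy":0.88,"dz":0,"spin":0,"hand":0}]'
python3 -m pendant '[{"dx":0.75,"dy":0.88,"dz":0,"spin":0,"hand":0},{"dx":0.79,"dy":0.87,"dz":0,"spin":0,"hand":0},{"dx":0,"dy":0,"dz":0,"spin":0,"hand":0},{"dx":0,"dy":0,"dz":1,"spin":0,"hand":0},{"dx":0,"dy":0,"dz":0,"spin":0,"hand":0}]'
python3 - <<'E'
from h import *
p=ctrl.read_state()['ee_pos'];C,im,d=snap('wrist');P=cloud(C,d)
cv2.imwrite('pics/w3.png',im[:,:,::-1])
m=(P[...,2]>.072)&(P[...,2]<.078)&(d>0)&(np.linalg.norm(P[...,:2]-[.551,-.093],axis=2)<.06)
N,L,S,ct=cv2.connectedComponentsWithStats(m.astype(np.uint8))
print(p)
for i in range(1,N):
    if S[i,4]>80: print(S[i],cv2.minAreaRect(P[L==i][:,:2].astype(np.float32)))
E
```

```text
time: 8.18
ee_pos: [0.5469, -0.045, 0.1853]
eef_rot: [-180.0, -0.1, -69.4]
ft_force: [0.5, 0.1, -0.4]
finger_gap: 0.0003
time: 8.6
ee_pos: [0.512, -0.1052, 0.1522]
eef_rot: [179.7, 0.1, -69.5]
ft_force: [-1.0, -0.4, -0.3]
finger_gap: 0.0002
[ 0.51200967 -0.10519536  0.15216861]
[219  81  74  25 192] ((0.5920448899269104, -0.07716888189315796), (0.017939545214176178, 0.05692649632692337), 20.719026565551758)
[ 203  144  108   11 1039] ((0.5507787466049194, -0.09355641901493073), (0.00821705162525177, 0.0900946706533432), 21.14507293701172)
```

```bash
python3 -m pendant '[{"dx":0.1,"dy":0,"dz":1,"spin":0,"hand":0},{"dx":0,"dy":0,"dz":1,"spin":0,"hand":0},{"dx":0,"dy":0,"dz":0.8,"spin":0,"hand":0},{"dx":0,"dy":0,"dz":0.43,"spin":0,"hand":0},{"dx":0,"dy":0,"dz":0,"spin":0,"hand":0}]'
python3 -m pendant '[{"dx":0,"dy":-0.25,"dz":0,"spin":0,"hand":0},{"dx":0,"dy":-0.25,"dz":0,"spin":0,"hand":0},{"dx":0,"dy":-0.2,"dz":0,"spin":0,"hand":0},{"dx":0,"dy":-0.1,"dz":0,"spin":0,"hand":0},{"dx":0,"dy":-0.1,"dz":0,"spin":0,"hand":0}]'
python3 -m pendant '[{"dx":0,"dy":-0.1,"dz":0,"spin":0,"hand":0},{"dx":0,"dy":-0.1,"dz":0,"spin":0,"hand":0},{"dx":0,"dy":-0.1,"dz":0,"spin":0,"hand":0},{"dx":0,"dy":-0.1,"dz":0,"spin":0,"hand":0},{"dx":0,"dy":-0.1,"dz":0,"spin":0,"hand":0}]'
```

```text
time: 9.07
ee_pos: [0.5145, -0.1067, 0.0562]
eef_rot: [179.7, 0.1, -69.3]
ft_force: [0.0, 0.6, 1.0]
finger_gap: 0.0005
time: 9.48
ee_pos: [0.5395, -0.0988, 0.0589]
eef_rot: [179.8, 0.1, -69.4]
ft_force: [-7.8, -2.5, 5.5]
finger_gap: 0.0
time: 9.9
ee_pos: [0.5531, -0.0938, 0.0587]
eef_rot: [179.7, 0.1, -69.4]
ft_force: [-6.2, -1.2, 5.0]
finger_gap: 0.0008
```

```bash
python3 -m pendant '[{"dx":0,"dy":-0.1,"dz":0,"spin":0,"hand":0},{"dx":0,"dy":-0.1,"dz":0,"spin":0,"hand":0},{"dx":0,"dy":-0.1,"dz":0,"spin":0,"hand":0},{"dx":0,"dy":-0.1,"dz":0,"spin":0,"hand":0},{"dx":0,"dy":-0.1,"dz":0,"spin":0,"hand":0}]'
python3 -m pendant '[{"dx":0,"dy":-0.1,"dz":0,"spin":0,"hand":0},{"dx":0,"dy":-0.1,"dz":0,"spin":0,"hand":0},{"dx":0,"dy":-0.1,"dz":0,"spin":0,"hand":0},{"dx":0,"dy":-0.1,"dz":0,"spin":0,"hand":0},{"dx":0,"dy":-0.1,"dz":0,"spin":0,"hand":0}]'
python3 -m pendant '[{"dx":0,"dy":-0.1,"dz":0,"spin":0,"hand":0},{"dx":0,"dy":-0.1,"dz":0,"spin":0,"hand":0},{"dx":0,"dy":-0.1,"dz":0,"spin":0,"hand":0}]'
```

```text
time: 10.32
ee_pos: [0.5671, -0.0886, 0.0587]
eef_rot: [179.7, 0.1, -69.4]
ft_force: [-6.0, -2.9, 3.6]
finger_gap: 0.0005
time: 10.73
ee_pos: [0.5812, -0.0833, 0.0587]
eef_rot: [179.7, 0.1, -69.4]
ft_force: [-6.3, -2.5, 5.7]
finger_gap: 0.0005
time: 10.98
ee_pos: [0.5896, -0.0801, 0.0588]
eef_rot: [179.7, 0.1, -69.4]
ft_force: [-7.0, -2.5, 4.9]
finger_gap: 0.0007
```

```bash
python3 -m pendant '[{"dx":0,"dy":-0.06,"dz":0,"spin":0,"hand":0},{"dx":0,"dy":-0.06,"dz":0,"spin":0,"hand":0}]'
python3 -m pendant '[{"dx":0,"dy":-0.05,"dz":0,"spin":0,"hand":0},{"dx":0,"dy":0,"dz":0,"spin":0,"hand":0}]'
```

```text
time: 11.15
ee_pos: [0.5921, -0.0791, 0.0587]
eef_rot: [179.6, 0.1, -69.4]
ft_force: [-10.9, -3.2, 8.3]
finger_gap: 0.0005
time: 11.32
ee_pos: [0.5921, -0.0791, 0.0586]
eef_rot: [179.5, 0.1, -69.5]
ft_force: [-11.6, -3.1, 6.5]
finger_gap: 0.0004
```

```bash
python3 - <<'E'
from h import *
C,im,d=snap('wrist');P=cloud(C,d);cv2.imwrite('pics/w4.png',im[:,:,::-1])
s=ctrl.read_state();print(s['ee_pos'],s['ft_force'])
E
```

```text
[ 0.59212236 -0.07913047  0.05857162] [-10.76379677  -3.53699214   8.35046958]
```

View pics/w4.png

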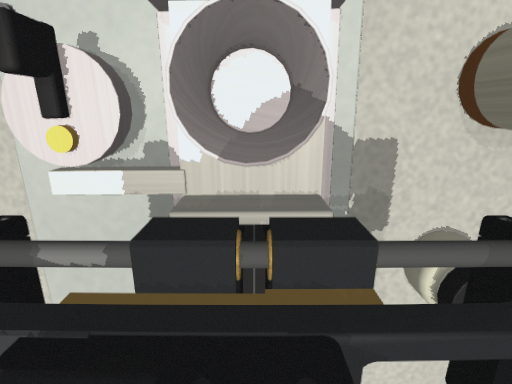

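The image shows the cup seated, the lever parallel to the channel and the follower arm just behind the disc. The force has risen and motion has stopped. I'll add a small extra push to confirm it is hard against the stop.

```bash
python3 -m pendant '[{"dx":0,"dy":-0.06,"dz":0,"spin":0,"hand":0},{"dx":0,"dy":0,"dz":0,"spin":0,"hand":0}]'
python3 -m pendant '[{"dx":0,"dy":-0.06,"dz":0,"spin":0,"hand":0},{"dx":0,"dy":0,"dz":0,"spin":0,"hand":0},{"dx":0,"dy":0,"dz":0,"spin":0,"hand":0}]'
```

```text
time: 11.53
ee_pos: [0.5922, -0.0792, 0.0585]
eef_rot: [179.3, 0.2, -69.5]
ft_force: [-15.6, -3.6, 10.3]
finger_gap: 0.0004
time: 11.78
ee_pos: [0.5922, -0.0792, 0.0584]
eef_rot: [179.1, 0.2, -69.5]
ft_force: [-18.2, -4.8, 13.4]
finger_gap: 0.0005
```

It is a firm stop. Now I'll withdraw and check.

```bash
python3 -m pendant '[{"dx":0,"dy":0.3,"dz":0,"spin":0,"hand":0},{"dx":0,"dy":0.7,"dz":0,"spin":0,"hand":0},{"dx":0,"dy":0.7,"dz":0,"spin":0,"hand":0},{"dx":0,"dy":0,"dz":-1,"spin":0,"hand":0},{"dx":0,"dy":0,"dz":-1,"spin":0,"hand":0}]'
python3 -m pendant '[{"dx":0,"dy":0,"dz":-1,"spin":0,"hand":0},{"dx":0,"dy":0,"dz":-1,"spin":0,"hand":0},{"dx":0.5,"dy":0.3,"dz":-1,"spin":0,"hand":0},{"dx":1,"dy":0.3,"dz":0,"spin":0,"hand":0},{"dx":1,"dy":0.3,"dz":0,"spin":0,"hand":0}]'
python3 -m pendant '[{"dx":1,"dy":0.3,"dz":0,"spin":0,"hand":0},{"dx":1,"dy":0,"dz":0,"spin":0,"hand":0},{"dx":0,"dy":0,"dz":0,"spin":0,"hand":0},{"dx":0,"dy":0,"dz":0,"spin":0,"hand":0}]'
python3 - <<'E'
from h import *
O=np.array([.5753,-.028]);a=np.radians(20.9);ex=np.array([np.cos(a),np.sin(a)]);ey=np.array([-ex[1],ex[0]])
for n in('scene','side'):
    C,im,d=snap(n);P=cloud(C,d)
    if n=='scene':cv2.imwrite('pics/crop2.png',cv2.resize(im[130:260,140:325,::-1],None,fx=4.2,fy=4.2,interpolation=cv2.INTER_CUBIC))
    m=(P[...,2]>.055)&(P[...,2]<.092)&(d>0)&(np.linalg.norm(P[...,:2]-[.62,0],axis=2)<.3)
    N,L,S,ct=cv2.connectedComponentsWithStats(m.astype(np.uint8))
    for i in range(1,N):
        if S[i,4]>15:
            R=cv2.minAreaRect(P[L==i][:,:2].astype(np.float32));c=np.array(R[0])-O
            print(n,S[i,4],np.round(R[0],4),'fix',np.round([c@ex,c@ey],4),np.round(R[1],3),round(R[2],1))
E
```

```text
time: 12.2
ee_pos: [0.5505, -0.094, 0.1182]
eef_rot: [179.9, 0.1, -69.5]
ft_force: [0.8, 0.7, 0.8]
finger_gap: 0.0007
time: 12.62
ee_pos: [0.556, -0.1733, 0.212]
eef_rot: [-179.6, -0.2, -69.2]
ft_force: [0.6, -0.5, -1.2]
finger_gap: 0.0006
time: 12.95
ee_pos: [0.5667, -0.2347, 0.209]
eef_rot: [-179.9, -0.1, -69.5]
ft_force: [-0.2, 0.5, 0.3]
finger_gap: 0.0006
scene 241 [ 0.599  -0.2419] fix [-0.0542 -0.2083] [0.053 0.048] 10.4
scene 198 [ 0.6078 -0.0706] fix [ 0.0151 -0.0514] [0.01  0.089] 20.2
scene 373 [ 0.6706 -0.0475] fix [ 0.0821 -0.0522] [0.071 0.07 ] 1.6
scene 90 [0.641  0.0635] fix [0.0941 0.0621] [0.05  0.012] 22.6
scene 377 [ 0.725  -0.0245] fix [ 0.1411 -0.0501] [0.022 0.111] 22.0
scene 229 [ 0.7581 -0.2056] fix [ 0.1074 -0.2311] [0.037 0.067] 34.4
side 270 [ 0.7409 -0.1986] fix [ 0.0939 -0.2185] [0.068 0.038] 8.7
side 120 [ 0.5973 -0.241 ] fix [-0.0555 -0.2068] [0.05  0.052] 2.4
side 490 [ 0.6699 -0.0483] fix [ 0.0811 -0.0528] [0.072 0.074] 59.8
side 129 [ 0.6063 -0.0704] fix [ 0.0138 -0.0507] [0.008 0.091] 21.6
side 224 [ 0.723  -0.0248] fix [ 0.1391 -0.0497] [0.02  0.114] 21.3
side 151 [0.6397 0.0632] fix [0.0927 0.0622] [0.048 0.016] 24.2
```

View pics/crop2.png

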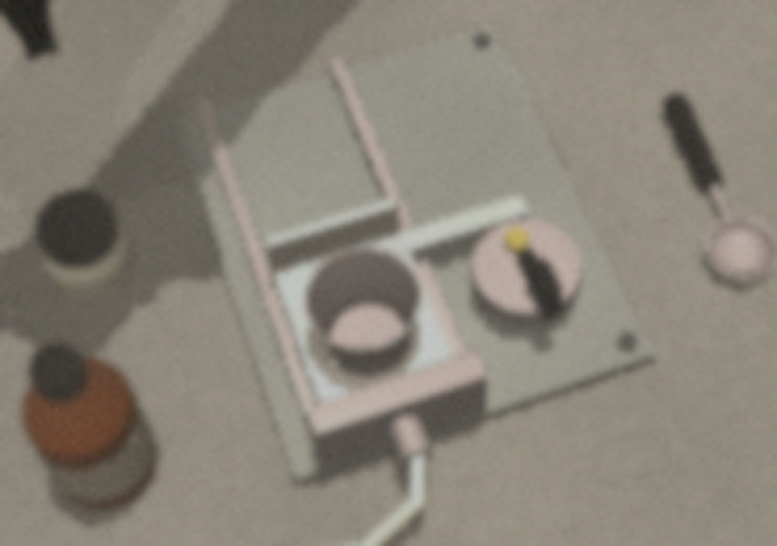

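The image shows the carriage home against the stop, the cup upright at (362,310), and the lever (540,280) along the channel. The bystanders have not moved.

```bash
python3 -c "
from rig import finish_job
print(finish_job())"
```

```text
the job is handed in; nothing more can be done
None
```

The job is done and handed in at about 13 s, well under the 51 s limit. I first pushed the lever round from about 1.40 rad to about 0. Then I pushed the carriage about 59 mm along its channel until it stopped.

Last checks:
- **Cam:** the lever lies parallel to the channel, within about 0.02 rad of 0, on the pivot line in both views.
- **Carriage:** the push plate is at fixture x = 14 to 15 mm, where I expected about 14 mm at home. A final gentle push (about 23 N in all at the wrist) moved it no further.
- **Cup:** it stands upright in its seat, at fixture x = 81 to 82 mm against the nominal 82 mm.
- **Bystanders:** the jar, bottle and spoon show no movement.
- **Hand:** it is clear of everything, about 0.21 m up, with no force on it.

No check failed. The cameras disagreed with each other by only about 2 mm.

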